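Lock a fresh drying cartridge into the dry-storage cabinet

ROBOT

A 6-joint arm with a two-finger parallel gripper is mounted at the origin on a cart in front of the work surface, level with it; the furniture and walls round the work are solid. World frame = base frame: x ahead of the robot, y to its left, z up, the work surface at z = 0. Lengths are in m, angles in rad, forces in N, time in s.
With the tool pointing down it reaches from about 0.35 to 0.975 m from the base axis. Payload 4.9 kg.
Tool frame: the origin (TCP) lies midway between the tips of the shut fingers; the grasp point (between the pads) lies 19 mm behind it; z points along the fingers, y is the line along which they close (so a half turn about z gives the same grasp; the last joint's range is limited). The gripper opens to 85 mm and grips with 20 to 120 N. Pads are 22 mm wide; open, the fingers measure 114 mm over their backs; the gripper's body (76 mm by 85 mm) begins 54 mm behind the grasp point. The pads swing forward as they close: fully open they stand 13 mm farther back than shut.
Start: joints at [-1.31, 0.053, 1.613, -0, 1.476, -0.119], TCP at [0.232, -0.58, 0.231] pointing down, gripper open.
Joint ranges: [-3.01, 3.01], [-1.01, 2.22], [0.06, 2.58], [-1.02, 4.17], [0.09, 2.62], [-3.14, 3.14]. Speed limits (rad/s): [2.57, 2.57, 3.14, 3.14, 3.14, 3.14].

INTERFACE

Orientations are given as a rotation vector (axis times angle).
In Python, from station import ctrl gives the robot as it stands.
- The arm moves only by the shell command python3 -m handwheel 'ROWS' [FORCE]. ROWS is JSON, a list of rows, each an object with "gripper": the gripper command: -1 is fully open, 1 is shut, values between are in proportion; "offset": the shift along the tool's x, y, z in mm, a list of three; "rotation": the turn, a rotation vector about the tool's x, y, z in rad, a list of three. A call has exactly 8 rows; each row is the pose to reach, as a shift and turn from the pose commanded when the call began, along the tool's axes at that moment; what a row does not reach only later rows make up. A row lasts 1/8 s, in which the tool goes at most 62.5 mm and 10.7 degrees, less where a joint would pass 70% of its speed; a pose out of reach is approached as far as the arm can. A call with a gripper value outside its range is refused whole. The fingers move at their own pace and stop on an object; FORCE is the grip in N (left out, the last holds). Time passes only in rows, so rows that repeat a pose let the fingers close, or fill a call up. It gives the time, the measured TCP pose, the force, the opening and the grip force at its end, in the units of the state.
- ctrl.get_obs(): the state, without advancing time (a new reading comes with each control period).
- ctrl.get_image(name): name is "side" or "top" or "wrist"; returns a dict with "image" (400x640x3 uint8, red, green, blue), "fovy" (degrees; the focal length in pixels is half the picture's height over the tangent of half this angle, whatever the lens; pixels are square), "cx", "cy" (the principal point, pixels), "xyz" and "attitude" of the camera in the world. Camera axes: x right, y up, looking along -z (the intrinsics and any distortion apply to the point x, -y, -z); pixel columns grow to the right and rows downward; lengths in m; the calibration is good to about 2 mm. A picture is of the moment at which its call begins. There is no depth.
- ctrl.finish_job(): hands the job in; it is judged then, once.
The state is a dict: "t": time; "q": joint angles; "dq": joint speeds; "effort": joint torques, N m; "tool_pos": TCP position; "tool_rot": TCP orientation; "contact_force": force on the tool from outside, world axes, zero at the start; "wrist_torque": the same for the moment, N m; "opening": finger opening in m; "grip_force": force on a finger pad.
Only numpy, scipy, OpenCV 4.12 (cv2) and the standard library are available. Lean on these libraries where they do the work, as an engineer would, in place of code of your own. Each camera call takes 0.05 s, during which the arm holds its last target. There are 200 camera calls.

TASK

Fit the white drying cartridge into the port in the roof of the clear dry-storage cabinet. Line its two pins up with the notches of the port, push it down through the sprung dust flap and against the rubber seal, then turn it clockwise (seen from above) until it stops, so that it stays locked in when you let go. Open the flap with the cartridge only, never with the fingers, and do not knock over or shift the glassware that stands round about.

Things in the scene. Friction and masses are not known exactly. Their poses are not given: they have to be found in the camera images.
- cabinet: Clear plastic dry-storage cabinet, 170 (x) x 230 (y) x 145 mm high, aluminium edges, white base, its closed door with knob and dial towards the robot; fixed. Origin: centre of its underside; x points away from the door, y to the left seen from the door, z up. The port, with a white collar 107 mm across, is in the left part of the roof, 15 mm door-side and 45 mm left of the centre.
- port (a point): Centre of the port, on its upright axis, level with the top of its aluminium bayonet ring: 157 mm above the worktop, 12 mm above the roof; axes as the cabinet's. The ring is 8 mm thick, bore 58 mm, with two opposite notches 16 mm wide. Below it the pins turn only clockwise from the notches, 78 degrees to a hard stop, where bar and pins lie along the cabinet's x (3 degrees past it).
- port_notch (a point): Middle of one of the two notches in the bayonet ring, 33 mm from the port's axis, level with the ring's top; the other is opposite. Seen from above, the line through both is turned 75 degrees anticlockwise from the cabinet's x axis. Each notch reaches out to 37 mm from the axis; a small raised rib on the collar marks it.
- flap (a joint): Self-closing round steel dust flap, 64 mm across, in the throat 31 mm below the top of the ring, hinged on the far (+x) side; it swings down into the cabinet. 0 rad = shut, 1.55 = straight down; a light spring (under 4 N at the cartridge) shuts it. With the cartridge home it leans on its side at about 1.45 rad.
- seal (a joint): Black rubber seal ring, 77 to 87 mm across, sprung, round the bayonet ring. 0 = up, its top 9 mm above the ring; 0.009 m = pressed flush with the ring. 3.6 N starts it, 6 N holds it at 4 mm, 9 N presses it flush.
- cartridge: White drying cartridge, 157 mm tall, 0.15 to 0.31 kg, upright and loose in front of the cabinet. Canister 52 mm across, 118 mm tall, foot chamfered to 44 mm; rim 90 mm across from 118 to 125 mm; on it a flat grip bar, 78 (along x) x 14 (y) x 32 mm tall. Two 10 mm steel pins reach to 34 mm from the axis along +x and -x, 100 mm up. Origin: centre of the foot's underside. A half turn is the same.
- cartridge_rim (a point): Centre of the underside of the cartridge's rim, 118 mm above its foot; axes as the cartridge's. Pin centres lie 18 mm and pin tops 13 mm below it. Pressed right down it is level with port. Locked and released, it stands 5 mm above port (the seal lifts the pins against the ring's underside); not locked, the seal lifts it to 9 mm or more.
- cartridge_bar (a point): Point on the cartridge's axis in the grip bar, 147 mm above its foot and 22 mm above the rim's top face: a good place to grip, across the bar's 14 mm.
- bottle_small: Small clear screw bottle with a blue cap, 56 mm across, 105 mm tall, loose bystander. Origin: centre of its underside.
- petri_small: Glass petri dish, 70 mm across, 17 mm tall, loose bystander on the worktop. Origin: centre of its underside.
- amber_bottle: Square amber dropper bottle, 47 mm wide, 132 mm tall, loose bystander. Origin: centre of its underside.
- flask_small: Small round-bottomed flask stood on its neck, 51 mm across, 80 mm tall, loose bystander near the left end of the cabinet. Origin: centre of its underside.
- red_cap_bottle: Clear screw bottle with a red cap, 63 mm across, 130 mm tall, loose bystander to the right of the retort stand. Origin: centre of its underside.
Things that resemble listed ones, but are neither listed nor needed, are in the scene too. Leave any brown look-alike of the cartridge alone.

How it is judged:
By the outcome, as a careful person would: the job done as asked, in the order asked, and still so for the second after the job is handed in, with the robot touching nothing.
It also fails if it takes over 51 s, if anything falls off the work surface, if the arm or the gripper's body presses on something with over 40 N, if the wrist force passes 120 N, or if a joint passes its speed limit or range.

## Working session

There is one attempt and no reset: what is moved stays moved. The work goes in short steps, Python scripts to look and compute and a shell command to move; the robot and the scene stay as the last step left them, time stands still between calls to the robot, and variables do not carry over. Pictures are saved under pics/ and viewed, at most 10 in all, crops included, and the job is handed in when it is done.

```bash
mkdir -p pics; ls; cat > h.py <<'E'
import numpy as np, cv2
from station import ctrl
def grab(n,fn):
    d=ctrl.get_image(n); im=d.pop('image'); cv2.imwrite('pics/'+fn,im[:,:,::-1]); np.save('pics/'+fn+'.npy',d,allow_pickle=True); return im,d
E
python3 - <<'E'
from h import *
for n in('top','side','wrist'):
    im,d=grab(n,n+'1.png'); print(n,d)
print(ctrl.get_obs())
E
```

```text
pics
top {'fovy': 44.78806922522373, 'cx': 311.6260181360329, 'cy': 202.4100234316423, 'xyz': array([-0.25889855,  0.40386902,  1.67528086]), 'attitude': array([ 0.32049772, -0.43700751, -1.83830194])}
side {'fovy': 42.391725608950544, 'cx': 324.70672839503425, 'cy': 198.233470245093, 'xyz': array([0.00753285, 1.71841081, 0.74183626]), 'attitude': array([ 0.25245339, -1.63638149, -2.38256256])}
wrist {'fovy': 70.82193861711431, 'cx': 321.69366412787207, 'cy': 198.89834374808663, 'xyz': array([ 0.30669358, -0.55056537,  0.37240732]), 'attitude': array([-0.27668191,  0.1894289 , -1.18007697])}
{'t': 0.15, 'q': array([-1.30997269e+00,  5.32067305e-02,  1.61400505e+00,  2.27869791e-05,
        1.47601178e+00, -1.19012286e-01]), 'dq': array([ 0.00043162, -0.00070473, -0.00494241,  0.00068657, -0.00116764,
        0.00091621]), 'effort': array([ 5.97904946e-04, -3.94243777e+01, -3.70721591e+01, -9.62566287e-05,
        4.70868254e-03, -2.38811919e-05]), 'tool_pos': array([ 0.23159938, -0.57996722,  0.2303287 ]), 'tool_rot': array([-3.08350746e+00, -5.92753854e-01,  1.45879325e-04]), 'contact_force': array([-0.12511026, -0.20487723,  0.80575073]), 'wrist_torque': array([ 0.06302367, -0.00089075,  0.03885801]), 'grip_force': 0.0, 'opening': 0.08532420782212174}
```

View pics/top1.png

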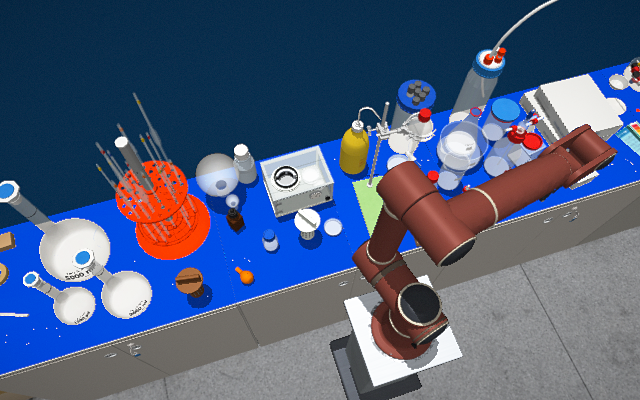

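View pics/side1.png

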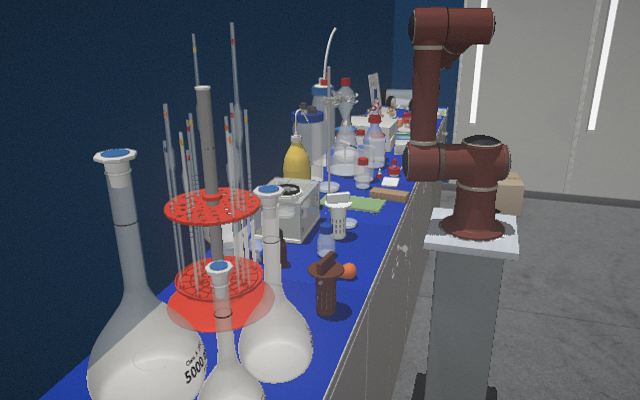

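The top view shows the white cartridge at (307,222) in front of the cabinet (297,180), with the port at (286,177). The brown look-alike is at (189,283), and I'll leave it alone. The small bottle (271,240), petri dish (333,227) and amber bottle (235,218) stand nearby. An enlarged crop will confirm this.

```bash
python3 - <<'E'
import cv2
im=cv2.imread('pics/top1.png')[140:260,215:375]
cv2.imwrite('pics/top1c.png',cv2.resize(im,None,fx=5,fy=5,interpolation=cv2.INTER_CUBIC))
im=cv2.imread('pics/side1.png')[165:265,245:385]
cv2.imwrite('pics/side1c.png',cv2.resize(im,None,fx=5.7,fy=5.7,interpolation=cv2.INTER_CUBIC))
E
```

```text
(no output)
```

View pics/top1c.png

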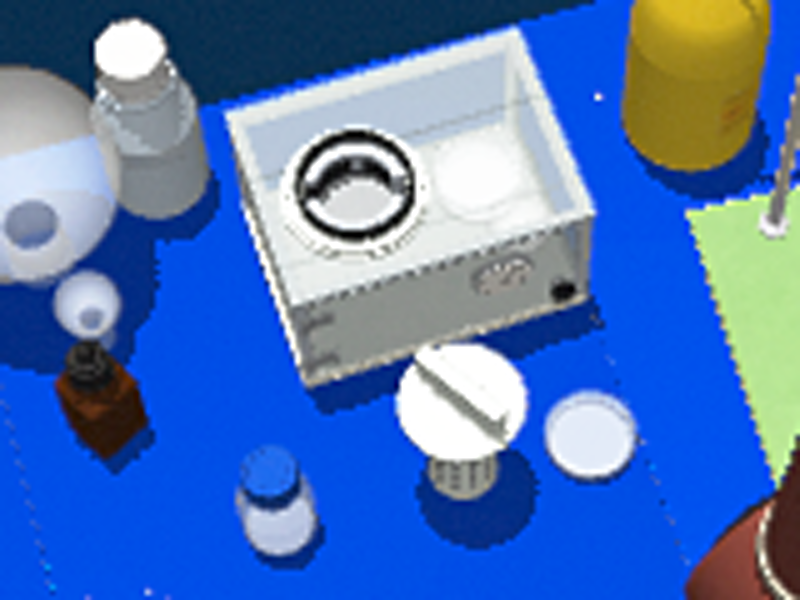

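View pics/side1c.png

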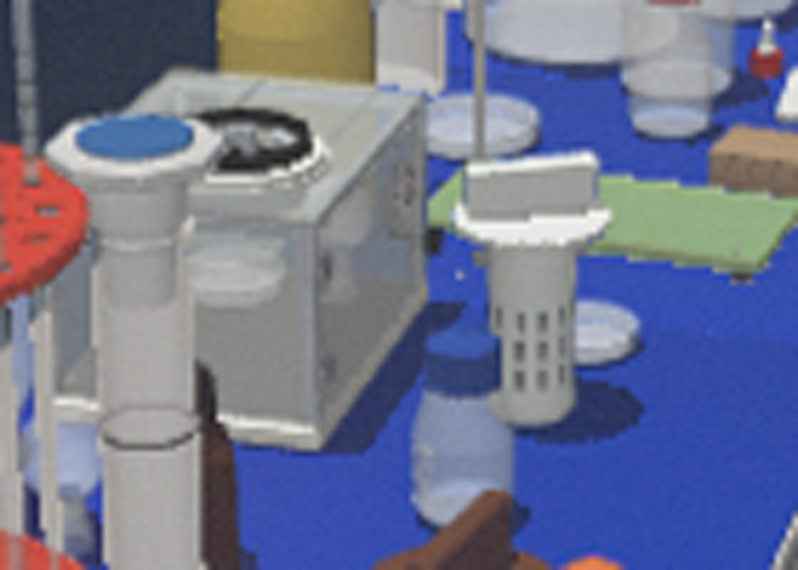

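Confirmed: the white cartridge has its rim centre at crop (462,402) and its bar running upper-left to lower-right. It is loose in front of the door, with the port at crop (356,186). The cabinet roof corners are at crop (228,113), (518,30), (592,213) and (290,303).

```bash
cat >> h.py <<'E'
from scipy.spatial.transform import Rotation as R
def load(fn): return np.load('pics/'+fn+'.npy',allow_pickle=True).item()
def ray(d,u,v):
    f=200/np.tan(np.radians(d['fovy']/2))
    r=R.from_rotvec(d['attitude']).apply([(u-d['cx'])/f,-(v-d['cy'])/f,-1]); return d['xyz'],r
def onz(d,u,v,z):
    o,r=ray(d,u,v); return o+r*(z-o[2])/r[2]
def proj(d,P):
    f=200/np.tan(np.radians(d['fovy']/2))
    c=R.from_rotvec(d['attitude']).inv().apply(np.asarray(P)-d['xyz']); c=np.atleast_2d(c)
    return np.c_[d['cx']+f*c[:,0]/-c[:,2], d['cy']-f*c[:,1]/-c[:,2]]
E
python3 - <<'E'
from h import *
d=load('top1.png'); s=load('side1.png')
p=lambda u,v,z:onz(d,215+u/5-.4,140+v/5-.4,z)
ps=lambda u,v,z:onz(s,245+u/5.7-.4,165+v/5.7-.4,z)
C=[p(*c,.145) for c in[(228,113),(518,30),(592,213),(290,303)]]
print(np.round(C,4)); print([np.linalg.norm(C[i]-C[(i+1)%4]) for i in range(4)], np.mean(C,0))
for i,j in((0,1),(3,2),(3,0),(2,1)): v=C[j]-C[i]; print(np.degrees(np.arctan2(v[1],v[0])))
print('seal',p(356,186,.166),'rim',p(462,402,.121), 'barends',p(422,350,.157),p(505,417,.157))
print('side: foot',ps(535,410,0),'rim',ps(531,220,.12),'seal',ps(250,140,.16))
print('petri',p(590,435,.017),'bottle cap',p(270,470,.1),'amber',p(90,355,.13))
E
```

```text
[[0.6921 0.3023 0.145 ]
 [0.697  0.0762 0.145 ]
 [0.5314 0.0736 0.145 ]
 [0.5268 0.3007 0.145 ]]
[np.float64(0.2261804579512551), np.float64(0.1656099778347725), np.float64(0.22718679396598632), np.float64(0.16535845348124967)] [0.61182276 0.18818876 0.145     ]
-88.77805221706747
-88.84365156654727
0.5588560048852912
0.9079850051720425
seal [0.59239352 0.23200817 0.166     ] rim [0.42710018 0.20446196 0.121     ] barends [0.45757135 0.22377714 0.157     ] [0.39151303 0.18432275 0.157     ]
side: foot [0.42779177 0.20096753 0.        ] rim [0.43071543 0.20033791 0.12      ] seal [0.59422866 0.22117404 0.16      ]
petri [0.41832507 0.10807606 0.017     ] bottle cap [0.42685664 0.34632392 0.1       ] amber [0.53733961 0.44554152 0.13      ]
```

View pics/wrist1.png

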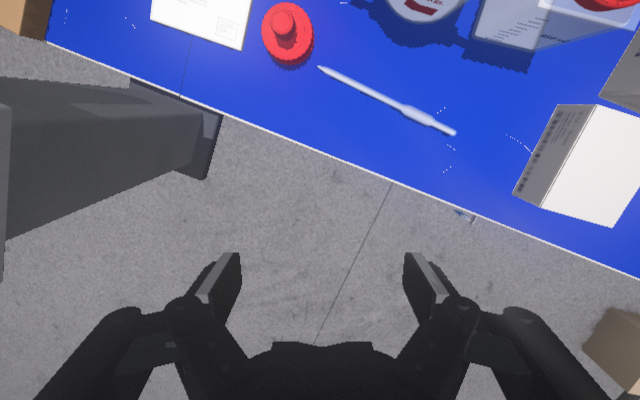

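The wrist view shows only the right-hand end of the bench. The measurements are consistent:
- **Roof:** comes out at 166 x 227 mm.
- **Bar:** 77 mm long.
- **Cartridge:** about (0.428, 0.202), yaw about 31°.
- **Port:** about (0.595, 0.232), cabinet yaw about 1°.

Next I'll plan the approach.

```bash
cat >> h.py <<'E'
def go(tgt,yaw,o=None):
    """offset (mm, tool axes) and rotvec from current pose to TCP tgt, tool down, tool x at yaw deg"""
    o=o or ctrl.get_obs(); r=R.from_rotvec(o['tool_rot'])
    w=R.from_euler('z',yaw,degrees=True)*R.from_euler('x',180,degrees=True)
    return np.round(r.inv().apply(np.asarray(tgt)-o['tool_pos'])*1000,1), np.round((r.inv()*w).as_rotvec(),4)
E
python3 - <<'E'
from h import *
d=load('top1.png')
print('retort foot',onz(d,372,184,0.),'clamp if z=.35',onz(d,385,130,.35),onz(d,430,130,.35),'redcap',onz(d,425,115,.13),onz(d,433,178,.13))
print(go((.33,-.12,.40),22)); print(go((.43,.20,.40),31))
E
```

```text
retort foot [ 0.5522316  -0.10166377  0.        ] clamp if z=.35 [ 0.56072795 -0.10935455  0.35      ] [ 0.5158595 -0.2511997  0.35     ] redcap [ 0.71593737 -0.37017596  0.13      ] [ 0.44547382 -0.28406034  0.13      ]
(array([ 262., -391., -169.]), array([-0.0016, -0.0002, -0.0041]))
(array([ 473.5, -651.1, -168.5]), array([-0.0016, -0.0003, -0.1612]))
```

```bash
python3 -m handwheel '[{"gripper":-1,"offset":[35,-50,-50],"rotation":[0,0,0]},{"gripper":-1,"offset":[70,-95,-90],"rotation":[0,0,0]},{"gripper":-1,"offset":[105,-145,-120],"rotation":[0,0,0]},{"gripper":-1,"offset":[140,-195,-130],"rotation":[0,0,0]},{"gripper":-1,"offset":[175,-245,-130],"rotation":[0,0,0]},{"gripper":-1,"offset":[210,-295,-130],"rotation":[0,0,0]},{"gripper":-1,"offset":[245,-345,-130],"rotation":[0,0,0]},{"gripper":-1,"offset":[280,-395,-130],"rotation":[0,0,0]}]'
python3 -c "
from h import *
print(go((.39,.08,.36),31));print(go((.428,.202,.36),31))"
```

```text
t: 1.15
tool_pos: [0.3405, -0.1277, 0.3611]
tool_rot: [3.085, 0.591, 0.001]
contact_force: [1.8, 0.2, 0.2]
opening: 0.0852
grip_force: 0.0
(array([ 122.8, -174.7,    1.1]), array([ 0.0006, -0.0006, -0.1622]))
(array([ 203.2, -274. ,    1.1]), array([ 0.0006, -0.0006, -0.1622]))
```

```bash
python3 -m handwheel '[{"gripper":-1,"offset":[34,-46,0],"rotation":[0,0,-0.03]},{"gripper":-1,"offset":[68,-91,0],"rotation":[0,0,-0.06]},{"gripper":-1,"offset":[102,-137,0],"rotation":[0,0,-0.09]},{"gripper":-1,"offset":[136,-183,0],"rotation":[0,0,-0.12]},{"gripper":-1,"offset":[170,-229,20],"rotation":[0,0,-0.15]},{"gripper":-1,"offset":[203,-274,60],"rotation":[0,0,-0.162]},{"gripper":-1,"offset":[203,-274,60],"rotation":[0,0,-0.162]},{"gripper":-1,"offset":[203,-274,60],"rotation":[0,0,-0.162]}]'
python3 - <<'E'
from h import *
im,d=grab('wrist','w2.png'); o=ctrl.get_obs(); print(d,o['tool_pos'],o['t'])
E
```

```text
t: 2.15
tool_pos: [0.4274, 0.2, 0.301]
tool_rot: [3.026, 0.841, -0.002]
contact_force: [-0.1, -0.5, 0.7]
opening: 0.0857
grip_force: 0.0
{'fovy': 70.82193861711431, 'cx': 321.69366412787207, 'cy': 198.89834374808663, 'xyz': array([0.49682806, 0.24132371, 0.4431425 ]), 'attitude': array([-0.28913325,  0.16273104, -1.01926617])} [0.42784835 0.19953569 0.30211639] 2.2
```

View pics/w2.png

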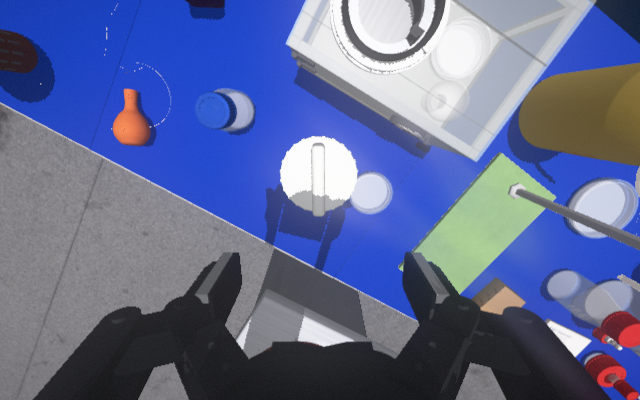

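The wrist view shows the rim at cols 281–357 and rows 136–213, centred on (319,175). The bar is near vertical, from (318,144) to (319,215). The petri dish at (371,193) is close to the rim but clear of the fingers' line above it.

```bash
python3 - <<'E'
from h import *
d=load('w2.png')
print('rim',onz(d,319,174.5,.121)); a,b=onz(d,318,144,.157),onz(d,319.3,215,.157); v=a-b
print('bar',(a+b)/2,np.linalg.norm(v),np.degrees(np.arctan2(v[1],v[0])))
print('petri',onz(d,371,193,.015))
im=cv2.imread('pics/w2.png')[125:225,260:400]; cv2.imwrite('pics/w2c.png',cv2.resize(im,None,fx=5,fy=5,interpolation=cv2.INTER_CUBIC))
E
```

```text
rim [0.43040848 0.20478379 0.121     ]
bar [0.4317269  0.20560674 0.157     ] 0.0766428715030161 31.91663436680524
petri [0.42542742 0.10642139 0.015     ]
```

View pics/w2c.png

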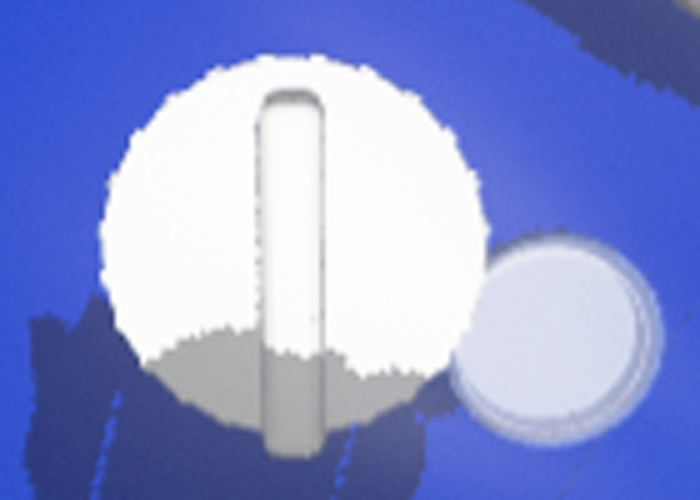

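The bar's top face runs from (318.6,145) to (318.8,216), so the yaw is about 32° and the centre about (0.4305, 0.205). Ready to grip.

```bash
python3 -c "
from h import *
print(go((.4305,.2048,.131),31.8))"
```

```text
(array([  4.8,  -3.3, 171.1]), array([ 0.0007, -0.0008, -0.0139]))
```

```bash
python3 -m handwheel '[{"gripper":-1,"offset":[5,-3,50],"rotation":[0,0,-0.014]},{"gripper":-1,"offset":[5,-3,100],"rotation":[0,0,-0.014]},{"gripper":-1,"offset":[5,-3,140],"rotation":[0,0,-0.014]},{"gripper":-1,"offset":[5,-3,160],"rotation":[0,0,-0.014]},{"gripper":-1,"offset":[5,-3,170],"rotation":[0,0,-0.014]},{"gripper":-1,"offset":[5,-3,170],"rotation":[0,0,-0.014]},{"gripper":1,"offset":[5,-3,170],"rotation":[0,0,-0.014]},{"gripper":1,"offset":[5,-3,170],"rotation":[0,0,-0.014]}]' 90
python3 -m handwheel '[{"gripper":1,"offset":[0,0,0],"rotation":[0,0,0]},{"gripper":1,"offset":[0,0,0],"rotation":[0,0,0]},{"gripper":1,"offset":[0,0,0],"rotation":[0,0,0]},{"gripper":1,"offset":[0,0,0],"rotation":[0,0,0]},{"gripper":1,"offset":[0,0,-10],"rotation":[0,0,0]},{"gripper":1,"offset":[0,0,-30],"rotation":[0,0,0]},{"gripper":1,"offset":[0,0,-60],"rotation":[0,0,0]},{"gripper":1,"offset":[0,0,-100],"rotation":[0,0,0]}]' 90
python3 -c "
from h import *
o=ctrl.get_obs();print(o['tool_pos'],o['contact_force'],o['opening'])
print(go((.5,.21,.335),55));print(go((.596,.233,.335),75.9))"
```

```text
t: 3.2
tool_pos: [0.4312, 0.2054, 0.1327]
tool_rot: [-3.021, -0.862, -0.004]
contact_force: [-0.5, -0.2, 0.3]
opening: 0.0517
grip_force: 0.0
t: 4.2
tool_pos: [0.4292, 0.2048, 0.2306]
tool_rot: [3.021, 0.862, -0.006]
contact_force: [0.0, -0.9, -1.5]
opening: 0.0124
grip_force: 88.2
[0.42915311 0.20479434 0.23064476] [ 0.04143537 -0.93150605 -1.51325998] 0.012405100299953042
(array([  62.5,   32.9, -104.6]), array([-0.0015,  0.0036, -0.4042]))
(array([ 156.2,   64. , -105. ]), array([-0.0022,  0.0033, -0.769 ]))
```

```bash
python3 -m handwheel '[{"gripper":1,"offset":[0,0,-40],"rotation":[0,0,0]},{"gripper":1,"offset":[0,0,-80],"rotation":[0,0,0]},{"gripper":1,"offset":[5,2,-105],"rotation":[0,0,0]},{"gripper":1,"offset":[15,8,-115],"rotation":[0,0,-0.06]},{"gripper":1,"offset":[28,12,-115],"rotation":[0,0,-0.12]},{"gripper":1,"offset":[32,15,-115],"rotation":[0,0,-0.2]},{"gripper":1,"offset":[32,15,-115],"rotation":[0,0,-0.2]},{"gripper":1,"offset":[32,15,-115],"rotation":[0,0,-0.2]}]'
python3 - <<'E'
from h import *
im,d=grab('wrist','w3.png'); o=ctrl.get_obs(); print(d,o['tool_pos'],o['t'],o['contact_force'])
E
```

```text
t: 5.2
tool_pos: [0.4651, 0.2093, 0.346]
tool_rot: [-2.921, -1.157, 0.001]
contact_force: [-0.7, 0.9, -1.6]
opening: 0.0126
grip_force: 88.2
{'fovy': 70.82193861711431, 'cx': 321.69366412787207, 'cy': 198.89834374808663, 'xyz': array([0.52428103, 0.26405081, 0.48812389]), 'attitude': array([-0.29922763,  0.12937626, -0.80885648])} [0.46510102 0.20935477 0.34609525] 5.25 [-1.00536144 -0.10626024 -1.74466683]
```

View pics/w3.png

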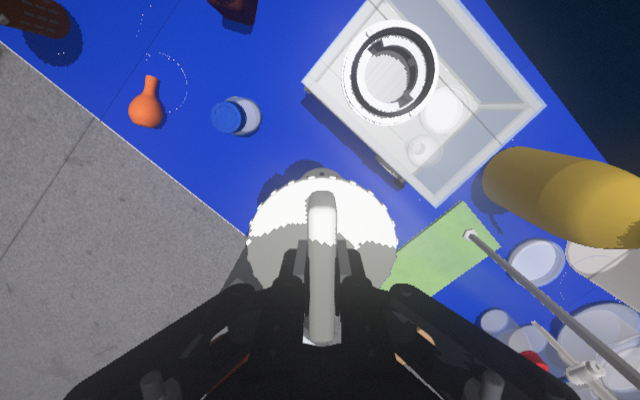

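The wrist view shows the cartridge held upright between the fingers, its rim at (322,245). The port is at (390,73) and the roof corners at (305,80), (437,207) and (546,103). I'll enlarge the port.

```bash
python3 - <<'E'
from h import *
im=cv2.imread('pics/w3.png'); c=im[12:137,330:455]; big=cv2.resize(c,None,fx=4.6,fy=4.6,interpolation=cv2.INTER_CUBIC)
cv2.imwrite('pics/w3c.png',big)
d=load('w3.png')
g=cv2.cvtColor(im,cv2.COLOR_BGR2GRAY); m=(g<50).astype(np.uint8); m[:12]=0;m[137:]=0;m[:,:330]=0;m[:,455:]=0
cs,_=cv2.findContours(m,cv2.RETR_EXTERNAL,cv2.CHAIN_APPROX_NONE); k=max(cs,key=cv2.contourArea); e=cv2.fitEllipse(k)
P=np.array([onz(d,u,v,.166)[:2] for u,v in k[:,0]]); A=np.c_[2*P,np.ones(len(P))]; s=np.linalg.lstsq(A,(P**2).sum(1),rcond=None)[0]
print('ellipse',e,'circle',s[:2],'dia',2*np.sqrt(s[2]+s[0]**2+s[1]**2))
K=[onz(d,*p,.145) for p in((305,80),(437,207),(546,103))]; print(np.round(K,4)); 
for a,b in((1,0),(1,2)): v=K[b]-K[a]; print(np.linalg.norm(v),np.degrees(np.arctan2(v[1],v[0])))
E
```

```text
Traceback (most recent call last):
ValueError: max() iterable argument is empty
```

View pics/w3c.png

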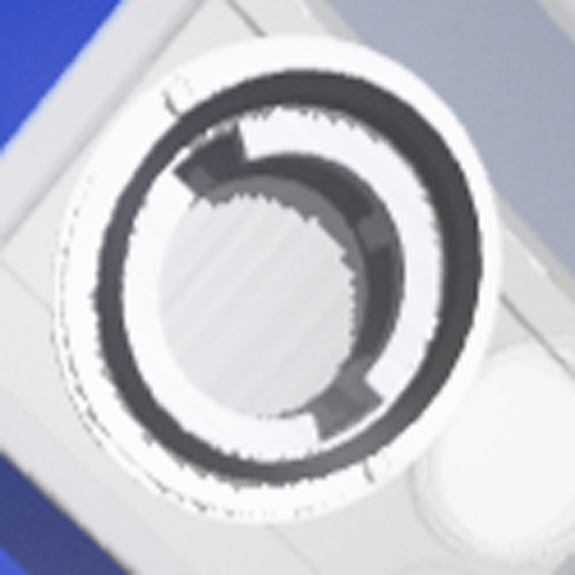

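The seal's outer edge spans crop cols 97–482 and rows 68–487. The notches' outer edges are at crop (206,145) and (350,425), with the ribs at (178,97) and (377,470).

```bash
python3 - <<'E'
from h import *
d=load('w3.png'); c=lambda u,v,z: onz(d,330+u/4.6-.4,12+v/4.6-.4,z)
L,Rr,T,B=c(97,275,.166),c(482,275,.166),c(290,68,.166),c(290,487,.166)
print('seal',(L+Rr)/2,(T+B)/2,np.linalg.norm(L-Rr),np.linalg.norm(T-B))
for n,a,b,z in(('notch',(206,145),(350,425),.157),('rib',(178,97),(377,470),.157)):
    a,b=c(*a,z),c(*b,z); v=a-b; print(n,(a+b)/2,np.linalg.norm(v),np.degrees(np.arctan2(v[1],v[0])))
K=[onz(d,*p,.145) for p in((305,80),(437,207),(546,103))]; print(np.round(K,4)); 
for a,b in((1,0),(1,2)): v=K[b]-K[a]; print(np.linalg.norm(v),np.degrees(np.arctan2(v[1],v[0])))
M=(K[0]+K[2])/2; print('port from corners',M+[-.015,.045,0])
# cartridge in hand: rim bottom edge cols
o=ctrl.get_obs(); print(proj(d,o['tool_pos']+[0,0,-.009]), go((.5943,.2325,.345),75.9))
E
```

```text
seal [0.60074819 0.2339771  0.166     ] [0.59910345 0.23199681 0.166     ] 0.08780275459298349 0.08810464046907203
notch [0.59930746 0.23243113 0.157     ] 0.07165174527586085 75.70388697312866
rib [0.59925761 0.23189837 0.157     ] 0.09637664836832921 76.55300385743173
[[0.5321 0.2973 0.145 ]
 [0.5366 0.0705 0.145 ]
 [0.7046 0.0781 0.145 ]]
0.2268236037223926 91.13625451052539
0.1681483608447949 2.6056575009618266
port from corners [0.60334597 0.23271326 0.145     ]
[[320.51191753 248.06704298]] (array([110. ,  71.7,   1. ]), array([-3.000e-04,  4.000e-04, -5.697e-01]))
```

```bash
python3 - <<'E'
from h import *
d=load('w3.png'); o=ctrl.get_obs(); t=np.linspace(0,2*np.pi,200)
for z in(-.007,-.014):
    P=o['tool_pos']+np.c_[.045*np.cos(t),.045*np.sin(t),0*t+z]; q=proj(d,P); print(z,q.min(0),q.max(0))
print(R.from_rotvec(o['tool_rot']).apply([0,0,1]))
print(go((.598,.2325,.345),75.9))
E
```

```text
-0.007 [244.29239943 175.57431057] [396.68746925 312.27551455]
-0.014 [247.28250223 172.69453068] [393.79011711 304.97542708]
[-4.80171928e-04 -2.07109905e-04 -9.99999863e-01]
(array([112.6,  74.2,   1. ]), array([-3.000e-04,  4.000e-04, -5.697e-01]))
```

```bash
python3 -m handwheel '[{"gripper":1,"offset":[20,13,0],"rotation":[0,0,-0.1]},{"gripper":1,"offset":[40,26,0],"rotation":[0,0,-0.2]},{"gripper":1,"offset":[60,40,0],"rotation":[0,0,-0.3]},{"gripper":1,"offset":[80,53,0],"rotation":[0,0,-0.4]},{"gripper":1,"offset":[100,66,0],"rotation":[0,0,-0.5]},{"gripper":1,"offset":[113,74,0],"rotation":[0,0,-0.57]},{"gripper":1,"offset":[113,74,0],"rotation":[0,0,-0.57]},{"gripper":1,"offset":[113,74,0],"rotation":[0,0,-0.57]}]'
python3 - <<'E'
from h import *
o=ctrl.get_obs(); print(o['tool_pos'],o['contact_force'],o['wrist_torque'],go((.598,.233,.345),75.9))
t,d=grab('top','t4.png'); s,e=grab('side','s4.png'); w,f=grab('wrist','w4.png')
a=cv2.resize(t[145:215,250:340],(400,311),interpolation=cv2.INTER_CUBIC); b=cv2.resize(s[145:235,255:355],(400,360),interpolation=cv2.INTER_CUBIC)
c=np.zeros((600,800,3),np.uint8); c[:311,:400]=a; c[:360,400:]=b; 
c[360:,400:784]=cv2.resize(w,(384,240)); cv2.imwrite('pics/m4.png',c[:,:,::-1])
E
```

```text
t: 6.25
tool_pos: [0.5979, 0.2331, 0.3463]
tool_rot: [-2.477, -1.932, 0.001]
contact_force: [-0.2, -0.2, -3.4]
opening: 0.0127
grip_force: 88.3
[0.59785264 0.23305488 0.34628046] [-0.24086481 -0.24086026 -3.37490859] [-0.01968123  0.02249002 -0.00190309] (array([-0. ,  0.2,  1.3]), array([-0.0005,  0.0002,  0.    ]))
```

```bash
python3 -m handwheel '[{"gripper":1,"offset":[0,0,25],"rotation":[0,0,0]},{"gripper":1,"offset":[0,0,42],"rotation":[0,0,0]},{"gripper":1,"offset":[0,0,50],"rotation":[0,0,0]},{"gripper":1,"offset":[0,0,56],"rotation":[0,0,0]},{"gripper":1,"offset":[0,0,62],"rotation":[0,0,0]},{"gripper":1,"offset":[0,0,67],"rotation":[0,0,0]},{"gripper":1,"offset":[0,0,70],"rotation":[0,0,0]},{"gripper":1,"offset":[0,0,70],"rotation":[0,0,0]}]'
python3 -c "
from h import *
o=ctrl.get_obs(); print(o['tool_pos'],o['contact_force'],o['wrist_torque'])"
```

```text
t: 7.4
tool_pos: [0.5984, 0.2331, 0.2761]
tool_rot: [-2.476, -1.933, 0.0]
contact_force: [0.0, -0.2, -2.8]
opening: 0.0122
grip_force: 88.2
[0.59836747 0.23305506 0.27607215] [ 0.01011131 -0.15190395 -2.79047756] [ 0.00559018  0.00855413 -0.00888929]
```

```bash
python3 -m handwheel '[{"gripper":1,"offset":[0,0,6],"rotation":[0,0,0]},{"gripper":1,"offset":[0,0,12],"rotation":[0,0,0]},{"gripper":1,"offset":[0,0,18],"rotation":[0,0,0]},{"gripper":1,"offset":[0,0,24],"rotation":[0,0,0]},{"gripper":1,"offset":[0,0,30],"rotation":[0,0,0]},{"gripper":1,"offset":[0,0,36],"rotation":[0,0,0]},{"gripper":1,"offset":[0,0,40],"rotation":[0,0,0]},{"gripper":1,"offset":[0,0,40],"rotation":[0,0,0]}]'
python3 -c "
from h import *
o=ctrl.get_obs(); print(o['tool_pos'],o['contact_force'],o['wrist_torque'])"
```

```text
t: 8.4
tool_pos: [0.5977, 0.233, 0.2354]
tool_rot: [-2.475, -1.933, 0.003]
contact_force: [-2.1, -0.2, -0.2]
opening: 0.0124
grip_force: 88.4
[0.59772811 0.23302816 0.23537212] [-2.09146065 -0.20429464 -0.17155701] [0.03565869 0.63861682 0.00312719]
```

```bash
python3 -m handwheel '[{"gripper":1,"offset":[0,0,6],"rotation":[0,0,0]},{"gripper":1,"offset":[0,0,12],"rotation":[0,0,0]},{"gripper":1,"offset":[0,0,18],"rotation":[0,0,0]},{"gripper":1,"offset":[0,0,24],"rotation":[0,0,0]},{"gripper":1,"offset":[0,0,30],"rotation":[0,0,0]},{"gripper":1,"offset":[0,0,34],"rotation":[0,0,0]},{"gripper":1,"offset":[0,0,34],"rotation":[0,0,0]},{"gripper":1,"offset":[0,0,34],"rotation":[0,0,0]}]'
python3 - <<'E'
from h import *
o=ctrl.get_obs(); print(o['tool_pos'],o['contact_force'],o['wrist_torque'])
t,d=grab('top','t5.png'); s,e=grab('side','s5.png'); w,f=grab('wrist','w5.png')
c=np.zeros((560,800,3),np.uint8); c[:280,:400]=cv2.resize(t[145:215,240:340],(400,280),interpolation=cv2.INTER_CUBIC); c[:280,400:]=cv2.resize(s[150:220,260:360],(400,280),interpolation=cv2.INTER_CUBIC)
c[280:,:]=cv2.resize(w[140:350,20:620],(800,280)); cv2.imwrite('pics/m5.png',c[:,:,::-1])
E
```

```text
t: 9.4
tool_pos: [0.5986, 0.2331, 0.2025]
tool_rot: [2.476, 1.933, 0.001]
contact_force: [-1.3, -0.2, -1.1]
opening: 0.0123
grip_force: 88.2
[0.59857211 0.23309374 0.20250383] [-1.29990561 -0.21558736 -1.13379033] [ 0.08908154  0.42767459 -0.01618727]
```

```bash
python3 -m handwheel '[{"gripper":1,"offset":[0,0,3],"rotation":[0,0,0]},{"gripper":1,"offset":[0,0,6],"rotation":[0,0,0]},{"gripper":1,"offset":[0,0,9],"rotation":[0,0,0]},{"gripper":1,"offset":[0,0,12],"rotation":[0,0,0]},{"gripper":1,"offset":[0,0,15],"rotation":[0,0,0]},{"gripper":1,"offset":[0,0,17],"rotation":[0,0,0]},{"gripper":1,"offset":[0,0,17],"rotation":[0,0,0]},{"gripper":1,"offset":[0,0,17],"rotation":[0,0,0]}]'
python3 -c "
from h import *
o=ctrl.get_obs(); print(o['tool_pos'],o['contact_force'],o['wrist_torque'],o['opening'])"
```

```text
t: 10.55
tool_pos: [0.5985, 0.2331, 0.1854]
tool_rot: [2.476, 1.933, 0.0]
contact_force: [-1.0, -0.2, -2.0]
opening: 0.0124
grip_force: 88.2
[0.59850679 0.23308982 0.18538785] [-0.99105006 -0.22927077 -2.00812036] [-0.0065634   0.34197603 -0.28376882] 0.012356798371583554
```

```bash
python3 -m handwheel '[{"gripper":1,"offset":[0,0,0],"rotation":[0,0,0.015]},{"gripper":1,"offset":[0,0,0],"rotation":[0,0,0.03]},{"gripper":1,"offset":[0,0,2],"rotation":[0,0,0.03]},{"gripper":1,"offset":[0,0,4],"rotation":[0,0,0.03]},{"gripper":1,"offset":[0,0,6],"rotation":[0,0,0.03]},{"gripper":1,"offset":[0,0,8],"rotation":[0,0,0.03]},{"gripper":1,"offset":[0,0,8],"rotation":[0,0,0.03]},{"gripper":1,"offset":[0,0,8],"rotation":[0,0,0.03]}]'
python3 -c "
from h import *
o=ctrl.get_obs(); print(o['tool_pos'],o['contact_force'],o['wrist_torque'],o['opening'])"
```

```text
t: 11.55
tool_pos: [0.5986, 0.2331, 0.1778]
tool_rot: [2.505, 1.896, 0.001]
contact_force: [-3.4, -0.2, 2.0]
opening: 0.0125
grip_force: 89.1
[0.59860034 0.23313224 0.17782079] [-3.39587219 -0.18855218  2.04131442] [-0.08728574  0.53400969 -0.02504738] 0.012518462560419037
```

```bash
python3 -m handwheel '[{"gripper":1,"offset":[0,-0.5,1],"rotation":[0,0,0]},{"gripper":1,"offset":[0,-0.5,2],"rotation":[0,0,0]},{"gripper":1,"offset":[0,-0.5,3],"rotation":[0,0,0]},{"gripper":1,"offset":[0,-0.5,4],"rotation":[0,0,0]},{"gripper":1,"offset":[0,-0.5,5],"rotation":[0,0,0]},{"gripper":1,"offset":[0,-0.5,6],"rotation":[0,0,0]},{"gripper":1,"offset":[0,-0.5,6.5],"rotation":[0,0,0]},{"gripper":1,"offset":[0,-0.5,6.5],"rotation":[0,0,0]}]'
python3 -c "
from h import *
o=ctrl.get_obs(); print(o['tool_pos'],o['contact_force'],o['wrist_torque'],o['opening'])"
```

```text
t: 12.55
tool_pos: [0.5986, 0.2332, 0.1717]
tool_rot: [2.504, 1.895, 0.002]
contact_force: [-1.5, -1.8, 6.3]
opening: 0.0124
grip_force: 89.5
[0.59857814 0.23316185 0.17167882] [-1.48549773 -1.78851985  6.33563444] [-0.28985637  0.20211373  0.01282852] 0.012380985021669809
```

Height and force (about 9 N net) say the rim is nearly flush and the pins are under the ring. I'll start the clockwise turn.

```bash
python3 -m handwheel '[{"gripper":1,"offset":[0,0,0],"rotation":[0,0,0.05]},{"gripper":1,"offset":[0,0,0],"rotation":[0,0,0.1]},{"gripper":1,"offset":[0,0,0],"rotation":[0,0,0.16]},{"gripper":1,"offset":[0,0,0],"rotation":[0,0,0.22]},{"gripper":1,"offset":[0,0,0],"rotation":[0,0,0.28]},{"gripper":1,"offset":[0,0,0],"rotation":[0,0,0.34]},{"gripper":1,"offset":[0,0,0],"rotation":[0,0,0.4]},{"gripper":1,"offset":[0,0,0],"rotation":[0,0,0.4]}]'
python3 -c "
from h import *
o=ctrl.get_obs(); print(o['tool_pos'],o['contact_force'],o['wrist_torque'],o['opening'],go(o['tool_pos'],-2))"
```

```text
t: 13.55
tool_pos: [0.5985, 0.2336, 0.1717]
tool_rot: [-2.832, -1.36, -0.003]
contact_force: [-0.7, -0.2, 5.6]
opening: 0.0123
grip_force: 89.5
[0.59854888 0.23359776 0.17169928] [-0.66028566 -0.19947851  5.60099209] [-0.19323357  0.24116921 -0.03946494] 0.012341296562058263 (array([0., 0., 0.]), array([-1.000e-04, -2.100e-03,  9.303e-01]))
```

```bash
python3 -m handwheel '[{"gripper":1,"offset":[0,0,0],"rotation":[0,0,0.12]},{"gripper":1,"offset":[0,0,0],"rotation":[0,0,0.24]},{"gripper":1,"offset":[0,0,0],"rotation":[0,0,0.36]},{"gripper":1,"offset":[0,0,0],"rotation":[0,0,0.48]},{"gripper":1,"offset":[0,0,0],"rotation":[0,0,0.6]},{"gripper":1,"offset":[0,0,0],"rotation":[0,0,0.72]},{"gripper":1,"offset":[0,0,0],"rotation":[0,0,0.84]},{"gripper":1,"offset":[0,0,0],"rotation":[0,0,0.84]}]'
python3 -c "
from h import *
o=ctrl.get_obs(); print(o['tool_pos'],o['contact_force'],o['wrist_torque'],o['opening'],go(o['tool_pos'],-2))"
```

```text
t: 14.55
tool_pos: [0.5984, 0.2335, 0.1716]
tool_rot: [-3.14, -0.086, -0.002]
contact_force: [-0.8, -0.8, 5.6]
opening: 0.0127
grip_force: 89.5
[0.59844485 0.23354997 0.17163497] [-0.82493107 -0.79277528  5.55163492] [-0.19728464  0.21983941 -0.14299144] 0.012739206209137984 (array([0., 0., 0.]), array([-0.0008, -0.0015,  0.0898]))
```

```bash
python3 -m handwheel '[{"gripper":1,"offset":[0,0,0],"rotation":[0,0,0.03]},{"gripper":1,"offset":[0,0,0],"rotation":[0,0,0.05]},{"gripper":1,"offset":[0,0,0],"rotation":[0,0,0.07]},{"gripper":1,"offset":[0,0,0],"rotation":[0,0,0.085]},{"gripper":1,"offset":[0,0,0],"rotation":[0,0,0.1]},{"gripper":1,"offset":[0,0,0],"rotation":[0,0,0.1]},{"gripper":1,"offset":[0,0,0],"rotation":[0,0,0.1]},{"gripper":1,"offset":[0,0,0],"rotation":[0,0,0.1]}]'
python3 -c "
from h import *
o=ctrl.get_obs(); print(o['tool_pos'],o['contact_force'],o['wrist_torque'],o['opening'],go(o['tool_pos'],-2))"
```

```text
t: 15.55
tool_pos: [0.5982, 0.2324, 0.1716]
tool_rot: [3.139, -0.067, 0.001]
contact_force: [-1.3, -3.8, 6.9]
opening: 0.0122
grip_force: 89.8
[0.59822691 0.2324417  0.17156508] [-1.30975494 -3.79859464  6.90168493] [-0.72826976  0.43149214  0.64835295] 0.012192668397695243 (array([0., 0., 0.]), array([ 0.002 , -0.0007, -0.0075]))
```

```bash
python3 -m handwheel '[{"gripper":1,"offset":[0,0,0],"rotation":[0,0,0.01]},{"gripper":1,"offset":[0,0,0],"rotation":[0,0,0.02]},{"gripper":1,"offset":[0,0,0],"rotation":[0,0,0.03]},{"gripper":1,"offset":[0,0,0],"rotation":[0,0,0.03]},{"gripper":1,"offset":[0,0,-1.5],"rotation":[0,0,0.02]},{"gripper":1,"offset":[0,0,-3],"rotation":[0,0,0.01]},{"gripper":1,"offset":[0,0,-4],"rotation":[0,0,0.01]},{"gripper":1,"offset":[0,0,-4],"rotation":[0,0,0.01]}]'
python3 -c "
from h import *
o=ctrl.get_obs(); print(o['tool_pos'],o['contact_force'],o['wrist_torque'],o['opening'],go(o['tool_pos'],-2))"
```

```text
t: 16.55
tool_pos: [0.598, 0.2324, 0.1719]
tool_rot: [3.139, -0.084, -0.0]
contact_force: [5.0, -2.5, -6.2]
opening: 0.0125
grip_force: 88.1
[0.59802065 0.2323573  0.17190707] [ 5.02669711 -2.48973185 -6.23767387] [-0.54730093 -0.93461575  0.88897217] 0.012515701496878605 (array([0., 0., 0.]), array([ 0.0017,  0.0002, -0.0187]))
```

The upward pull is held, so the pins are under the ring and at the stop. I'll unload, release and retreat.

```bash
python3 -m handwheel '[{"gripper":1,"offset":[0,0,1],"rotation":[0,0,-0.005]},{"gripper":1,"offset":[0,0,2],"rotation":[0,0,-0.01]},{"gripper":1,"offset":[0,0,2],"rotation":[0,0,-0.01]},{"gripper":0,"offset":[0,0,2],"rotation":[0,0,-0.01]},{"gripper":0,"offset":[0,0,2],"rotation":[0,0,-0.01]},{"gripper":0,"offset":[0,0,2],"rotation":[0,0,-0.01]},{"gripper":0,"offset":[0,0,2],"rotation":[0,0,-0.01]},{"gripper":0,"offset":[0,0,2],"rotation":[0,0,-0.01]}]' 
python3 -m handwheel '[{"gripper":0,"offset":[0,0,-8],"rotation":[0,0,0]},{"gripper":0,"offset":[0,0,-20],"rotation":[0,0,0]},{"gripper":0,"offset":[0,0,-40],"rotation":[0,0,0]},{"gripper":0,"offset":[0,0,-70],"rotation":[0,0,0]},{"gripper":0,"offset":[0,0,-100],"rotation":[0,0,0]},{"gripper":0,"offset":[-20,0,-120],"rotation":[0,0,0]},{"gripper":0,"offset":[-20,0,-120],"rotation":[0,0,0]},{"gripper":0,"offset":[-20,0,-120],"rotation":[0,0,0]}]'
python3 - <<'E'
from h import *
o=ctrl.get_obs(); print(o['tool_pos'],o['contact_force'],o['t'])
t,d=grab('top','t6.png'); s,e=grab('side','s6.png'); w,f=grab('wrist','w6.png')
c=np.zeros((600,800,3),np.uint8); c[:240,:400]=cv2.resize(t[140:260,215:415],(400,240),interpolation=cv2.INTER_CUBIC); c[:240,400:]=cv2.resize(s[150:225,250:375],(400,240),interpolation=cv2.INTER_CUBIC)
c[240:,:576]=cv2.resize(w,(576,360)); cv2.imwrite('pics/m6.png',c[:,:,::-1]); print(f)
E
```

```text
t: 17.55
tool_pos: [0.5979, 0.2333, 0.1728]
tool_rot: [-3.141, 0.07, 0.0]
contact_force: [-1.1, 0.1, 0.1]
opening: 0.0431
grip_force: 0.0
t: 18.55
tool_pos: [0.5781, 0.234, 0.2928]
tool_rot: [3.141, -0.069, 0.0]
contact_force: [0.2, -0.4, -0.3]
opening: 0.0426
grip_force: 0.0
[0.57808824 0.23403387 0.29277596] [ 0.16678741 -0.38828572 -0.28420428] 18.55
{'fovy': 70.82193861711431, 'cx': 321.69366412787207, 'cy': 198.89834374808663, 'xyz': array([0.65879022, 0.23040706, 0.43348755]), 'attitude': array([-0.24618664,  0.25587197, -1.60016627])}
```

View pics/m6.png

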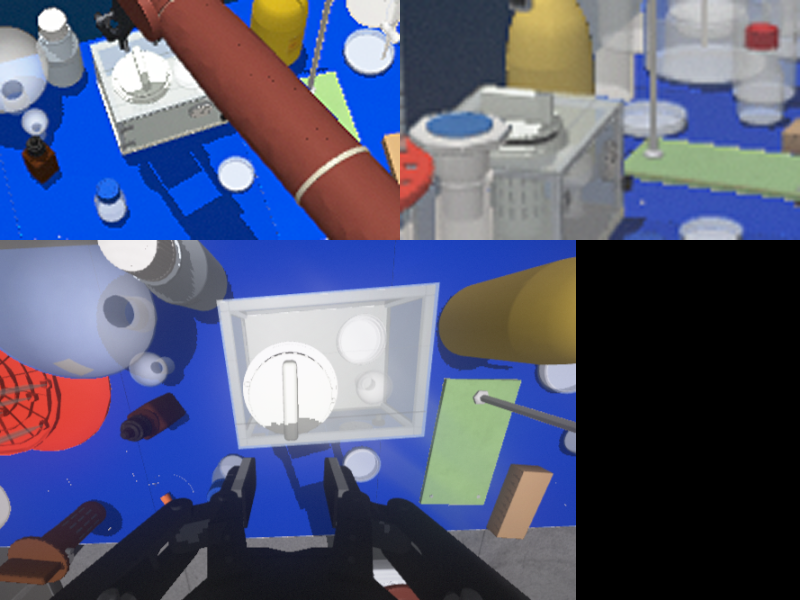

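The montage shows the cartridge seated upright in the port, with its rim at (290,390) in the wrist view. The bar lies along the cabinet's x. The bottles, petri dish, flask and amber bottle all stand where they were, and the gripper is clear. It held against the upward pull and the turn ended at a firm stop, so I'm handing in.

```bash
python3 -c "
from station import ctrl
print(ctrl.finish_job())"
```

```text
the job is handed in; nothing more can be done
None
```

The cartridge is in the port, turned clockwise to a firm stop and released at 18.6 s. It held against an upward pull, and the glassware showed no visible shift. I did not measure its locked height directly, and the hand-in returned no verdict.

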